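# Lock the press-and-twist cap of a leaning vial

## Task

The amber vial leaning in the red holder has its white safety cap sitting on it loose, with the red band on its neck showing. Without forcing it, press the cap down along the leaning vial and twist it clockwise until the lugs inside drop through, catch and come up against their stop, then let go so that the cap snaps into its lock and stays down over the red band. Keep off the closed green vial in the grey holder, and leave the small things on the bench where they lie.

Things in the scene. Friction and masses are not known exactly. Their poses are not given: they have to be found in the camera images.
- holder: Red metal holder, fixed, base 115 x 100 x 16 mm; origin at the centre of its underside. It carries the amber vial leaning 26 degrees from vertical towards the holder's own -x (the robot's side). Its place and heading vary, and it may change sides with the grey holder.
- vial: Amber glass vial, 56 mm diameter, fixed in the red holder; it cannot turn. Origin at the centre of its underside, inside the holder's sleeve; z is the common axis of vial and cap, pointing out through the cap. A red band (52 mm diameter, 83.5 to 91 mm along z) shows below the loose cap and is covered by the locked one.
- cap_grip (a point): Grip point on the white cap's axis; moves up and down but does not turn with the cap (axes as the vial's). The cap is a ribbed drum, 44 mm diameter, 30 mm high, on a skirt of 66 mm diameter, 14 mm high. The point is 17 mm above the skirt's flat shoulder (fingertips may push on it), 13 mm below the drum's top. The cap slides and turns on the vial and cannot be lifted off.
- cap_drop (a joint): How far the white cap is pressed down along its axis, m: 0 up and loose, 0.0115 bottom. A spring of 0.9 N/mm pushes it up (1 N when up, 11 N at the bottom). Off the slots it stops at 0.0015 but still turns; over them it goes to the bottom. Let go: in a slot it springs back to 0, under the hump it stays at about 0.010 (not locked), at the end stop it springs up to 0.0075 (locked).
- collar: The vial's collar, 42 mm diameter; origin at its top, on the vial's axis (93 mm along z), hidden in the cap. Three cap lugs, 120 degrees apart, at unknown angle, pass 3 slots (play 9 degrees either way). At 0.0105 or deeper they turn clockwise, seen from above, under a hump to a stop 41 to 60 degrees on. Turning takes under 0.15 N m. Shell and lugs are joined elastically: 2 N m/rad once the lugs are held. 0.4 N m at the stop is ample; 1 N m (50 N) breaks lugs.
- other_holder: Grey aluminium holder of the same shape with a green vial and a blue cap, already closed. Origin at the centre of the base's underside; it leans as the other does, towards its own -x. Fixed. Red and grey holders may change sides. Not to be touched.
- dish: White ceramic ring dish, 96 mm across, 22 mm high; origin at the centre of its underside. Loose bystander.
- tweezer: Steel tweezer lying flat, 125 mm long, 12 mm high; origin at its middle on the bench. Loose bystander.
- screwdriver: Small black screwdriver lying flat, 130 mm long; origin on the bench side. Loose bystander.
- case_holder: Small red aluminium watch-case holder, 60 mm across, 22 mm high; origin at the centre of its underside. Loose bystander.
- loupe: Black eye loupe standing on its rim, 38 mm across, 30 mm high; origin at the centre of its underside. Loose bystander.

How it is judged:
At the end, for the whole second after the job is handed in: The white cap of the amber vial, let go, stays locked down: 6.2 to 8.8 mm below its loose height (7.5 mm is the pocket), neither sprung up nor caught under the hump (value of joint cap_drop between 0.0062 and 0.0088 m); the robot touches nothing.
It fails at once if the cap's lugs are forced against the vial's collar or its stop with more than 50 N (about 1 N m of twist) (contact force between collar and anything else above 50 N).
It fails at once if the robot presses on the closed green vial or its holder (over 2 N) (contact force between any of the fingers, the arm and other_holder above 2 N).
It fails at once if the dish, tweezer, screwdriver, case holder or loupe is moved by more than 15 mm (distance of any of dish, tweezer, screwdriver, case_holder, loupe from where it was at the start of the episode above 0.015 m).
It also fails if it takes over 70 s, if anything falls off the work surface, if the arm or the gripper's body presses on something with over 40 N, if the wrist force passes 120 N, or if a joint passes its speed limit or range.

## Robot

A 7-joint arm with a two-finger parallel gripper is mounted at the origin on the work surface. World frame = base frame: x ahead of the robot, y to its left, z up, the work surface at z = 0. Lengths are in m, angles in rad, forces in N, time in s.
With the tool pointing down it reaches from about 0.4 to 0.75 m from the base axis. Payload 19.5 kg.
Tool frame: the origin (TCP) lies on the centre line of the jaws, within the pads' length; the fingertips stand 19 mm ahead of it and the grasp point (between the pads) is the TCP (manip.tcp_to_tips is the z of the fingertips in the tool frame, in m); z points along the fingers, y is the direction in which the jaws open and shut (so a half turn about z gives the same grasp; the last joint's range is limited). The gripper opens to 85 mm and grips with 20 to 120 N. Pads are 22 mm wide; open, the fingers measure 114 mm over their backs; the gripper's body (76 mm by 85 mm) begins 54 mm behind the grasp point. The pads swing forward as they close: fully open they stand 13 mm farther back than shut.
Start: joints at [-1.206, 0.707, -0.028, 1.485, 0.022, 0.951, -0.075], TCP at [0.227, 0.528, 0.25] pointing down, gripper open.
Joint ranges: [-2.71, 2.71], [-0.32, 2.16], [-1.57, 1.52], [0, 2.45], [-1.46, 4.6], [0, 2.02], [-2.83, 2.83]. Speed limits (rad/s): [1.89, 1.89, 2.57, 2.57, 3.01, 3.01, 3.01].

## Interface

Orientations are given as a rotation vector (axis times angle).
In Python, from workcell import manip gives the robot as it stands. The module is installed in compiled form; this text tells all that it offers.
- The arm moves only by the shell command python3 -m inch 'ROWS' [FORCE]. ROWS is JSON, one flat list of numbers, 5 for each row, row after row: the opening, from 0 (shut) to 1 (fully open), then the shift along the tool's x, y, z in mm, then the turn about the tool's z in degrees. A call has 1 to 10 rows; each row is the pose to reach, as a shift and turn from the pose commanded when the call began, along the tool's axes at that moment; what a row does not reach only later rows make up. A row lasts 1/12 s, in which the tool goes at most 41.7 mm and 7.16 degrees, less where a joint would pass 70% of its speed; a pose out of reach is approached as far as the arm can. A call with a gripper value outside its range is refused whole. The fingers move at their own pace and stop on an object; FORCE is the grip in N (left out, the last holds). Time passes only in rows, so rows that repeat a pose let the fingers close. It gives the time, the measured TCP pose, the force and the opening at its end, in the units of the state.
- manip.sense(): the state, without advancing time (a new reading comes with each control period).
- manip.grab_frame(name): name is "scene" or "top"; returns a dict with "pixels" (400x640x3 uint8, red, green, blue), "fx", "fy", "cx", "cy" (pixels), "R" (3x3) and "t" (3): a world point X has camera coordinates R X + t. Camera axes: x right, y down, z forward; pixel columns grow to the right and rows downward; lengths in m; the calibration is good to about 2 mm. A picture is of the moment at which its call begins. There is no depth.
- manip.finish_job(): hands the job in, once; it reports no verdict.
The state is a dict: "t": time; "joint_pos": joint angles; "qd": joint speeds; "joint_efforts": joint torques, N m; "ee_pos": TCP position; "tool_rot": TCP orientation; "contact_force": force on the tool from outside, world axes, zero at the start; "wrist_torque": the same for the moment, N m; "gripper_width": finger opening in m.
Only numpy, scipy, OpenCV 4.12 (cv2) and the standard library are available. Lean on these libraries where they do the work, as an engineer would, in place of code of your own. Each camera call takes 0.05 s, during which the arm holds its last target.

## Working session

There is one attempt and no reset: what is moved stays moved. The work goes in short steps, Python scripts to look and compute and a shell command to move; the robot and the scene stay as the last step left them, time stands still between calls to the robot, and variables do not carry over. Pictures are saved under pics/ and viewed, and the job is handed in when it is done.

```bash
ls; mkdir -p pics; python3 - <<'E'
from workcell import manip
import cv2, numpy as np
for n in ("scene","top"):
    f=manip.grab_frame(n)
    cv2.imwrite(f"pics/{n}0.png",f["pixels"][:,:,::-1])
    np.savez(f"pics/{n}0.npz",**f)
    print(n,f["fx"],f["fy"],f["cx"],f["cy"],np.round(f["R"],4).tolist(),np.round(f["t"],4), -f["R"].T@f["t"])
print(manip.sense(), manip.tcp_to_tips)
E
```

```text
pics
scene 400.5253530380205 400.5253530380205 316.584178272678 199.9725360060766 [[0.2452, 0.9694, -0.0092], [0.7044, -0.1847, -0.6854], [-0.6661, 0.1616, -0.7281]] [-0.1449 -0.295   1.4878] [ 1.23443551 -0.15443208  0.87975656]
top 442.2399515165458 442.2399515165458 317.91209839481985 198.81086198965497 [[0.0005, -1.0, 0.0016], [-0.9973, -0.0006, -0.0736], [0.0736, -0.0016, -0.9973]] [0.0133 0.5739 1.1064] [0.4908227  0.01544011 1.14561615]
{'t': 0.1, 'joint_pos': array([-1.20570936,  0.70705184, -0.02762728,  1.48493374,  0.02199241,
        0.95092089, -0.0755307 ]), 'qd': array([-0.00061303, -0.0038656 , -0.00067823, -0.00255634, -0.00197168,
        0.00058626, -0.0001053 ]), 'joint_efforts': array([ 3.17962629e-03, -8.84299922e+01,  1.23744138e+00, -2.36458236e+01,
        1.72106491e-02,  5.06307159e-03,  4.38597255e-06]), 'ee_pos': array([0.22741165, 0.52788079, 0.24987211]), 'tool_rot': array([-6.34588860e-01, -3.07664245e+00,  1.56206485e-03]), 'contact_force': array([-0.731539  , -0.35390852,  0.54147635]), 'wrist_torque': array([-0.00129345, -0.01646347, -0.02121332]), 'gripper_width': 0.08558866599291282} 0.019
```

View pics/scene0.png

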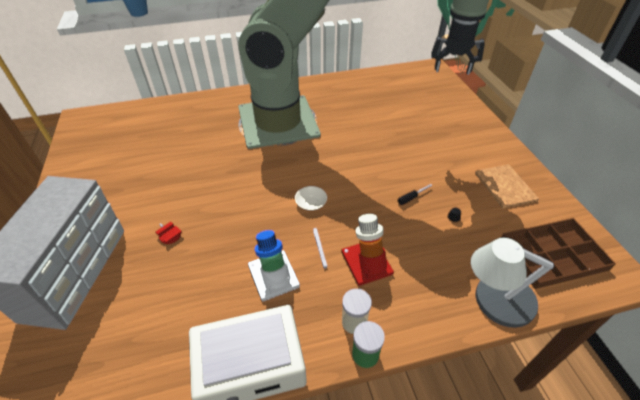

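View pics/top0.png

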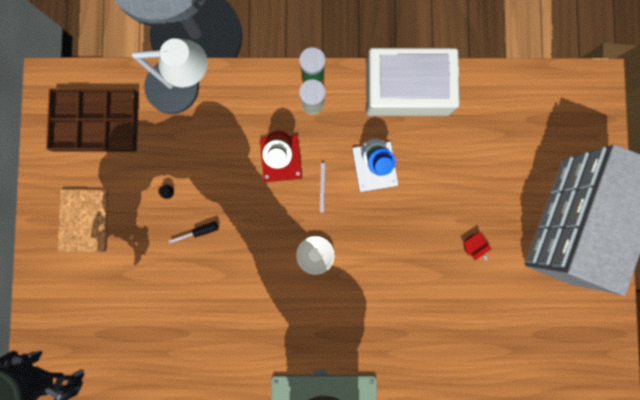

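The scene view shows the amber vial with its white cap at about (369,228) in the red holder at (368,263), with the blue cap at (266,243). In the top view the white cap is at (277,154) on the red holder at (281,158), the tweezer at (322,187), and the dish at (315,255). Next I'll zoom in.

```bash
python3 - <<'E'
import cv2, numpy as np
a=cv2.imread("pics/scene0.png")[205:290,325:410]; b=cv2.imread("pics/top0.png")[120:190,245:315]
o=np.hstack([cv2.resize(a,(400,400),interpolation=cv2.INTER_NEAREST),cv2.resize(b,(400,400),interpolation=cv2.INTER_NEAREST)])
cv2.imwrite("pics/zoom0.png",o)
E
```

```text
(no output)
```

View pics/zoom0.png

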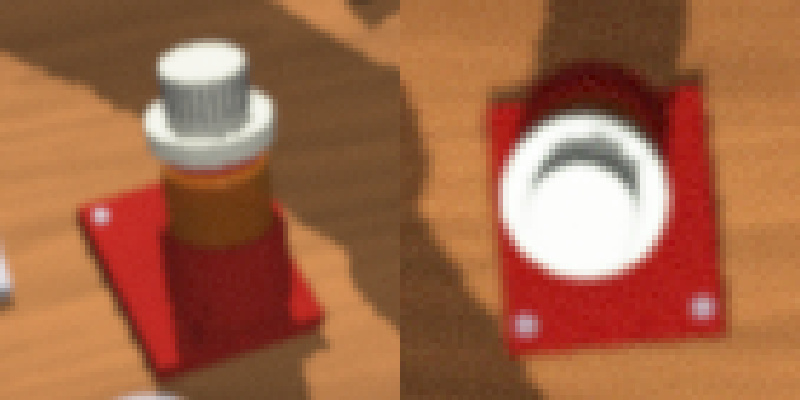

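```bash
cat > h.py <<'E'
import cv2, numpy as np
def load(n):
    d=np.load(f"pics/{n}.npz"); return {k:d[k] for k in d}
def ray(f,uv):
    uv=np.atleast_2d(uv).astype(float)
    d=np.c_[(uv[:,0]-f["cx"])/f["fx"],(uv[:,1]-f["cy"])/f["fy"],np.ones(len(uv))]@f["R"]
    return -f["R"].T@f["t"], d/np.linalg.norm(d,axis=1)[:,None]
def onplane(f,uv,z):
    c,d=ray(f,uv); return c+d*((z-c[2])/d[:,2])[:,None]
def proj(f,X):
    q=np.atleast_2d(X)@f["R"].T+f["t"]; return np.c_[q[:,0]/q[:,2]*f["fx"]+f["cx"],q[:,1]/q[:,2]*f["fy"]+f["cy"]]
def tri(f1,p1,f2,p2):
    c1,d1=ray(f1,p1);c2,d2=ray(f2,p2);d1=d1[0];d2=d2[0]
    s=np.linalg.lstsq(np.c_[d1,-d2],c2-c1,rcond=None)[0]
    a=c1+s[0]*d1;b=c2+s[1]*d2; return (a+b)/2,np.linalg.norm(a-b)
E
python3 - <<'E'
from h import *
T=load("top0");S=load("scene0")
for n,f,(x0,x1,y0,y1) in (("top",T,(245,315,120,190)),("scene",S,(325,410,205,300))):
    im=f["pixels"][y0:y1,x0:x1].astype(int)
    r,g,b=im[...,0],im[...,1],im[...,2]
    red=((r>70)&(g<r*0.35)&(b<r*0.4)).astype(np.uint8)
    bright=((r>140)&(g<r*0.35)).astype(np.uint8)
    for m in (red,bright):
        cs,_=cv2.findContours(m,cv2.RETR_EXTERNAL,cv2.CHAIN_APPROX_NONE)
        c=max(cs,key=cv2.contourArea)[:,0,:]+[x0,y0]
        P=onplane(f,c,0.016)[:,:2].astype(np.float32)*1000
        print(n,"rect",cv2.minAreaRect(P),np.round(cv2.boxPoints(cv2.minAreaRect(P))).tolist())
        print(n,"hull",[ (x.tolist()) for x in cv2.approxPolyDP(cv2.convexHull(c),2.0,True)[:,0]])
    w=((im.min(2)>150)&(r-b<40)).astype(np.uint8)
    cs,_=cv2.findContours(w,cv2.RETR_EXTERNAL,cv2.CHAIN_APPROX_NONE)
    for c in cs:
        if cv2.contourArea(c)>60: print(n,"white",cv2.contourArea(c),cv2.boundingRect(c+np.array([x0,y0])),cv2.fitEllipse(c+np.array([x0,y0])))
im=S["pixels"].astype(int).min(2)
print("scene rows");print(im[211:245,350:390])
im=T["pixels"].astype(int).min(2)
print("top");print(im[136:172,260:296])
E
```

```text
top rect ((687.1773071289062, 110.76126098632812), (127.36579132080078, 96.6354751586914), 5.788607597351074) [[619.0, 152.0], [629.0, 56.0], [755.0, 69.0], [746.0, 165.0]]
top hull [[296, 135], [301, 176], [264, 181], [261, 139], [277, 131]]
top rect ((679.787841796875, 110.01214599609375), (112.51111602783203, 96.6354751586914), 5.788608551025391) [[619.0, 152.0], [629.0, 56.0], [741.0, 68.0], [731.0, 164.0]]
top hull [[296, 135], [301, 176], [264, 181], [262, 161]]
top white 592.5 (263, 140, 29, 28) ((276.7296447753906, 153.67637634277344), (27.08938980102539, 27.945436477661133), 100.09346008300781)
scene rect ((686.6538696289062, 113.30770874023438), (114.86482238769531, 105.54048919677734), 5.803664684295654) [[624.0, 160.0], [635.0, 55.0], [749.0, 67.0], [738.0, 172.0]]
scene hull [[383, 249], [392, 273], [359, 284], [342, 250], [359, 244]]
scene rect ((686.6249389648438, 87.93473815917969), (109.71728515625, 50.255104064941406), 5.716986656188965) [[630.0, 107.0], [635.0, 57.0], [744.0, 68.0], [739.0, 118.0]]
scene hull [[359, 244], [361, 282], [358, 282], [342, 250]]
scene white 209.0 (343, 289, 28, 11) ((356.2839660644531, 294.6519775390625), (10.7249755859375, 29.21691131591797), 90.32270812988281)
scene white 117.5 (356, 224, 27, 15) ((368.85235595703125, 229.44140625), (14.096936225891113, 24.517309188842773), 85.51937866210938)
scene white 113.5 (359, 214, 18, 9) ((367.3865051269531, 218.05255126953125), (8.2666654586792, 17.800067901611328), 83.59095764160156)
scene rows
[[45 46 47 ... 49 49 48]
 [47 48 46 ... 46 48 48]
 [47 46 48 ... 48 45 45]
 ...
 [81 80 80 ... 48 49 52]
 [81 80 81 ... 48 49 46]
 [78 78 77 ... 49 47 48]]
top
[[55 49 45 ... 21 26 29]
 [47 41 31 ... 24 25 18]
 [48 36 25 ... 26 19 22]
 ...
 [71 66 50 ... 30 27 25]
 [77 68 55 ... 27 27 27]
 [68 66 51 ... 27 31 36]]
```

```bash
python3 - <<'E'
from h import *
T=load("top0");S=load("scene0")
h=np.deg2rad(5.8);t=np.deg2rad(26)
a=np.array([-np.sin(t)*np.cos(h),-np.sin(t)*np.sin(h),np.cos(t)])
def shift(f,uv,off):
    c,d=ray(f,uv); return c-off*a,d[0]
A=[];b=[]
for c,d in (shift(S,(367.5,218.1),.013),shift(T,(276.9,153.6),-.024)):
    M=np.eye(3)-np.outer(d,d);A.append(M);b.append(M@c)
G,res,_,_=np.linalg.lstsq(np.vstack(A),np.hstack(b),rcond=None)
print("G",G,"res mm",np.sqrt(res)*1000,"axis",a)
# along z of vial: collar top 93; cap loose: band 83.5..91 shown
hx=np.array([np.cos(h),np.sin(h)]);hy=np.array([-hx[1],hx[0]])
for z in (.016,0.0): 
    P=G+a*(z-G[2])/a[2]; print("axis at z",z,P, "dist from grip",(G[2]-z)/a[2]); print("rel holder",(P[:2]-[.685,.111])@hx,(P[:2]-[.685,.111])@hy)
# overlay check
e1=np.cross(a,[0,0,1]);e1/=np.linalg.norm(e1);e2=np.cross(a,e1)
th=np.linspace(0,2*np.pi,60)
o=[]
for f,(x0,y0) in ((S,(340,205)),(T,(250,128))):
    im=cv2.resize(f["pixels"][y0:y0+50,x0:x0+50][:,:,::-1],(400,400),interpolation=cv2.INTER_NEAREST)
    for off,r,col in ((.013,.022,(255,0,0)),(-.017,.022,(255,0,255)),(-.017,.033,(0,200,0)),(-.031,.033,(0,200,255)),(-.06,.028,(255,255,0))):
        X=G+off*a+r*(np.cos(th)[:,None]*e1+np.sin(th)[:,None]*e2)
        p=((proj(f,X)+.5-[x0,y0])*8).astype(np.int32)
        cv2.polylines(im,[p],True,col,1)
    o.append(im)
cv2.imwrite("pics/ov0.png",np.hstack(o))
E
```

```text
G [0.66271227 0.10987418 0.14033803] res mm [1.2941247] axis [-0.436127   -0.04430016  0.89879405]
axis at z 0.016 [0.72304553 0.11600261 0.016     ] dist from grip 0.13833872925448343
rel holder 0.03835630846848119 0.0011322594738671832
axis at z 0.0 [0.7308093  0.11679122 0.        ] dist from grip 0.15614036030208645
rel holder 0.046160029885534956 0.0011322594738671814
```

View pics/ov0.png

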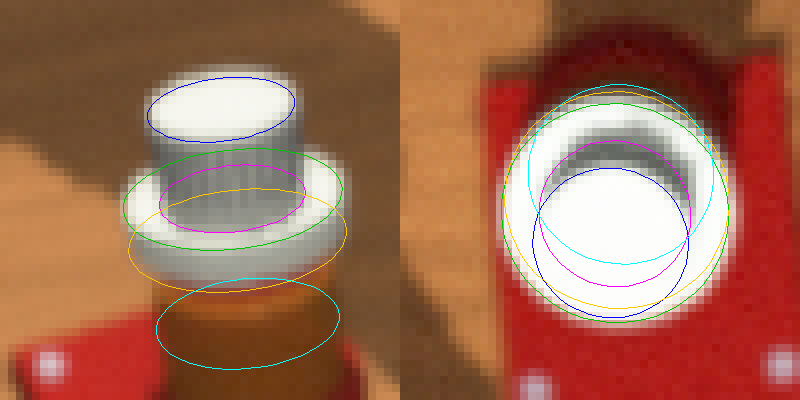

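The overlay puts the drum top and skirt within about 1 px (2 mm) of the picture. The grip point is G ≈ (0.663, 0.110, 0.140), and the holder's x axis is at +5.8°. The moves only shift the tool and turn it about its own z, so the tool stays vertical. I'll line the jaws up across the lean, where the pads lie parallel to the cap axis, and twist in short strokes.

```bash
cat >> h.py <<'E'
from scipy.spatial.transform import Rotation as Ro
HD=np.deg2rad(5.8);TL=np.deg2rad(26)
AX=np.array([-np.sin(TL)*np.cos(HD),-np.sin(TL)*np.sin(HD),np.cos(TL)])
HX=np.array([np.cos(HD),np.sin(HD),0]);HY=np.array([-np.sin(HD),np.cos(HD),0])
G=np.array([.6627,.1099,.1403])
def st(Gp=None):
    from workcell import manip
    s=manip.sense();R=Ro.from_rotvec(s["tool_rot"]).as_matrix();p=s["ee_pos"];g=G if Gp is None else Gp
    y=R[:,1]; th=np.rad2deg(np.arctan2(y@HX,y@HY)) # + = clockwise-from-above deviation of jaw axis
    d=p-g;F=s["contact_force"]
    print(f"t={s['t']:.2f} p={np.round(p,4)} j7={s['joint_pos'][6]:.3f} w={s['gripper_width']*1000:.1f} jawdev={th:.1f} | rel hx {d@HX*1000:.1f} hy {d@HY*1000:.1f} z {d[2]*1000:.1f} along a {d@AX*1000:.1f} | F hx {F@HX:.1f} hy {F@HY:.1f} z {F[2]:.1f} a {F@AX:.1f} M {np.round(s['wrist_torque'],2)} M.a {s['wrist_torque']@AX:.2f}")
    return s,R
def sh(R,v): return np.round(R.T@(np.array(v)*1000),1)
E
python3 - <<'E'
from h import *
s,R=st()
print(R.round(3)); print(sh(R,G+[0,0,.11]-s["ee_pos"]))
E
```

```text
t=0.10 p=[0.2274 0.5279 0.2499] j7=-0.076 w=85.6 jawdev=29.1 | rel hx -390.8 hy 459.8 z 109.6 along a 269.8 | F hx -0.8 hy -0.3 z 0.5 a 0.8 M [-0.   -0.02 -0.02] M.a -0.02
[[-0.918  0.396 -0.   ]
 [ 0.396  0.918 -0.001]
 [-0.    -0.001 -1.   ]]
[-5.652e+02 -2.116e+02 -2.000e-01]
```

```bash
python3 -m inch '[1,-20,-8,0,-3, 1,-50,-19,0,-8, 1,-84,-32,0,-14, 1,-120,-45,0,-20, 1,-156,-58,0,-26, 1,-192,-72,0,-32, 1,-228,-85,0,-38, 1,-264,-99,0,-44, 1,-290,-109,0,-50, 1,-300,-112,0,-54]'; python3 - <<'E'
from h import *
s,R=st()
print(sh(R,G+[0,0,.11]-s["ee_pos"]))
E
```

```text
t: 0.93
ee_pos: [0.4617, 0.3025, 0.2499]
tool_rot: [0.833, -3.029, 0.003]
contact_force: [-0.4, -0.6, 0.1]
gripper_width: 0.0854
t=0.93 p=[0.4617 0.3025 0.2499] j7=1.204 w=85.4 jawdev=-24.9 | rel hx -180.5 hy 211.9 z 109.6 along a 177.6 | F hx -0.5 hy -0.5 z 0.1 a 0.3 M [ 0.01 -0.01  0.01] M.a 0.00
[-7.430e+01 -2.682e+02  1.000e-01]
```

```bash
python3 -m inch '[1,-6,-22,0,0, 1,-15,-54,0,0, 1,-25,-90,0,0, 1,-35,-126,0,0, 1,-45,-162,0,0, 1,-55,-198,0,0, 1,-65,-234,0,0, 1,-71,-256,0,0, 1,-74,-268,0,0, 1,-74,-268,0,0]'; python3 - <<'E'
from h import *
s,R=st()
print(sh(R,G+[0,0,.11]-s["ee_pos"]))
from workcell import manip
for n in ("scene","top"):
    f=manip.grab_frame(n); np.savez(f"pics/{n}1.npz",**f); 
    x0,y0=(310,150) if n=="scene" else (230,100)
    cv2.imwrite(f"pics/{n}1.png",cv2.resize(f["pixels"][y0:y0+120,x0:x0+130][:,:,::-1],(780,600) if 0 else (650,600),interpolation=cv2.INTER_CUBIC))
E
```

```text
t: 1.77
ee_pos: [0.6604, 0.1109, 0.2492]
tool_rot: [0.826, -3.03, 0.002]
contact_force: [-0.2, -1.1, -0.4]
gripper_width: 0.0854
t=1.77 p=[0.6604 0.1109 0.2492] j7=1.680 w=85.4 jawdev=-24.7 | rel hx -2.2 hy 1.3 z 108.9 along a 98.8 | F hx -0.3 hy -1.1 z -0.4 a -0.2 M [ 0.06 -0.01  0.  ] M.a -0.02
[-1.5 -2.1 -1.1]
```

View pics/scene1.png

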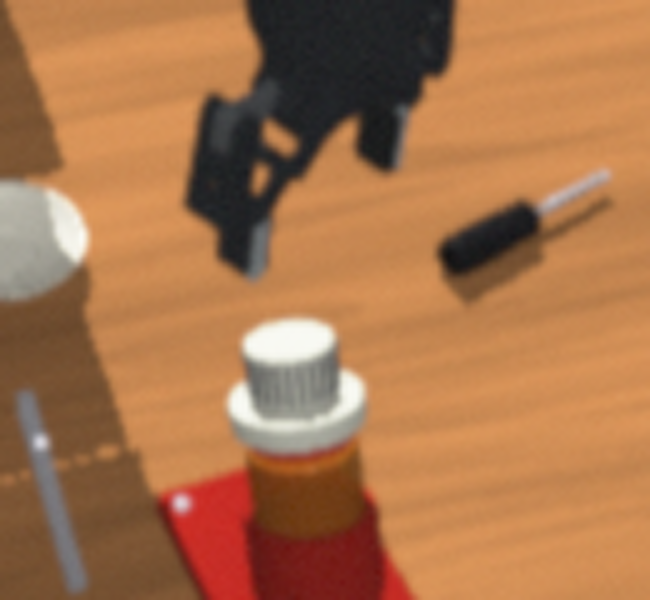

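Seen without shadow, the cap is at about (290,340) in the crop, and the jaws hang clear above it. I'll go down around the drum.

```bash
python3 - <<'E'
from h import *
s,R=st()
print(sh(R,G+.008*AX-s["ee_pos"]))
E
```

```text
t=1.87 p=[0.6588 0.1141 0.2498] j7=1.678 w=85.6 jawdev=-24.9 | rel hx -3.5 hy 4.5 z 109.5 along a 99.9 | F hx 0.7 hy 0.9 z 0.4 a 0.1 M [ 0.03  0.03 -0.01] M.a -0.02
[  1.9  -4.2 102.3]
```

```bash
python3 -m inch '[1,2,-4,15,2, 1,2,-4,40,5, 1,2,-4,65,5, 1,2,-4,80,5, 1,2,-4,80,5, 1,2,-4,80,5]'; python3 - <<'E'
from h import *
s,R=st()
print(sh(R,G+.008*AX-s["ee_pos"]))
E
```

```text
t: 2.37
ee_pos: [0.659, 0.1102, 0.1706]
tool_rot: [0.7, -3.062, -0.001]
contact_force: [0.2, 0.2, 0.5]
gripper_width: 0.0855
t=2.37 p=[0.659  0.1102 0.1706] j7=1.575 w=85.5 jawdev=-20.0 | rel hx -3.7 hy 0.7 z 30.3 along a 28.8 | F hx 0.3 hy 0.1 z 0.5 a 0.4 M [ 0.02 -0.05  0.  ] M.a -0.00
[ 0.1 -0.7 23.1]
```

```bash
python3 -m inch '[1,0,-0.7,10,0, 1,0,-0.7,23,0, 1,0,-0.7,23,0]'; python3 - <<'E'
from h import *
from workcell import manip
o=[]
for n in ("scene","top"):
    f=manip.grab_frame(n); np.savez(f"pics/{n}2.npz",**f); 
    x0,y0=(330,180) if n=="scene" else (245,120)
    o.append(cv2.resize(f["pixels"][y0:y0+75,x0:x0+75][:,:,::-1],(400,400),interpolation=cv2.INTER_CUBIC))
cv2.imwrite("pics/z2.png",np.hstack(o)); st()
E
```

```text
t: 2.62
ee_pos: [0.6592, 0.1088, 0.1461]
tool_rot: [0.699, -3.061, 0.0]
contact_force: [-0.8, 0.0, -0.5]
gripper_width: 0.0854
t=2.72 p=[0.6599 0.1089 0.1479] j7=1.568 w=85.1 jawdev=-19.9 | rel hx -2.9 hy -0.7 z 7.6 along a 8.1 | F hx 0.2 hy -0.4 z -0.0 a -0.1 M [ 0.01 -0.05  0.01] M.a 0.00
```

View pics/z2.png

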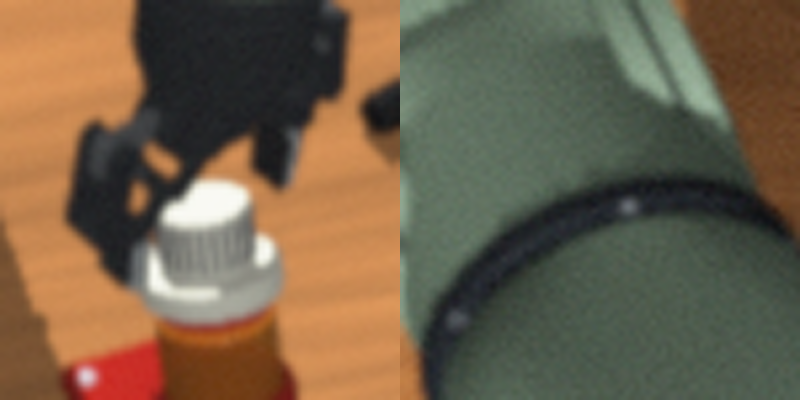

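```bash
python3 -m inch '[0.6,0,0,0,0, 0.6,0,0,0,0, 0.6,0,0,0,0]' 25; python3 -c "
from h import *
st()"
```

```text
t: 2.97
ee_pos: [0.66, 0.1088, 0.148]
tool_rot: [-0.698, 3.062, -0.0]
contact_force: [-0.1, -0.4, 0.2]
gripper_width: 0.0522
t=2.97 p=[0.66   0.1088 0.148 ] j7=1.568 w=52.2 jawdev=-19.9 | rel hx -2.8 hy -0.8 z 7.7 along a 8.1 | F hx -0.2 hy -0.4 z 0.2 a 0.3 M [-0.11  0.01  0.03] M.a 0.08
```

```bash
python3 -m inch '[0.4,0,0,0,0, 0.4,0,0,0,0, 0.4,0,0,0,0]' 25; python3 -c "
from h import *
st()"
```

```text
t: 3.22
ee_pos: [0.6602, 0.1083, 0.1477]
tool_rot: [-0.698, 3.062, -0.001]
contact_force: [3.4, -2.5, 2.4]
gripper_width: 0.0455
t=3.22 p=[0.6602 0.1083 0.1477] j7=1.568 w=45.5 jawdev=-19.9 | rel hx -2.6 hy -1.3 z 7.4 along a 7.8 | F hx 3.1 hy -2.8 z 2.4 a 0.8 M [-0.76 -0.79 -0.09] M.a 0.28
```

```bash
python3 -c "
from h import *
s,R=st()
print('per -1mm a',R.T@(-AX), 'hx',R.T@HX,'hy',R.T@HY)"
```

```text
t=3.22 p=[0.6602 0.1083 0.1477] j7=1.568 w=45.5 jawdev=-19.9 | rel hx -2.6 hy -1.3 z 7.4 along a 7.8 | F hx 3.1 hy -2.8 z 2.4 a 0.8 M [-0.76 -0.79 -0.09] M.a 0.28
per -1mm a [-0.41149525 -0.14816123  0.89928855] hx [-0.94047491 -0.33986124  0.0011297 ] hy [-3.39862005e-01  9.40475144e-01 -5.66719116e-04]
```

Press 3 mm along the vial axis.

```bash
python3 -m inch '[0.4,-0.6,-0.2,1.3,0, 0.4,-1.2,-0.4,2.7,0, 0.4,-1.2,-0.4,2.7,0]'; python3 -c "
from h import *
st()"
```

```text
t: 3.47
ee_pos: [0.6612, 0.1081, 0.1463]
tool_rot: [-0.697, 3.063, -0.002]
contact_force: [-9.4, -7.2, 27.6]
gripper_width: 0.0448
t=3.47 p=[0.6612 0.1081 0.1463] j7=1.568 w=44.8 jawdev=-19.8 | rel hx -1.7 hy -1.6 z 6.0 along a 6.1 | F hx -10.0 hy -6.2 z 27.6 a 29.2 M [-1.94  1.55 -0.3 ] M.a 0.51
```

```bash
python3 -m inch '[0.4,0.3,0.1,-0.8,0, 0.4,0.3,0.1,-0.8,0]'; python3 -c "
from h import *
st()"; python3 -m inch '[0.4,0,0,0,3, 0.4,0,0,0,6, 0.4,0,0,0,6]'; python3 -c "
from h import *
st()"
```

```text
t: 3.63
ee_pos: [0.661, 0.1081, 0.1466]
tool_rot: [-0.697, 3.062, -0.002]
contact_force: [-3.3, -6.3, 18.2]
gripper_width: 0.0451
t=3.63 p=[0.661  0.1081 0.1466] j7=1.568 w=45.1 jawdev=-19.8 | rel hx -1.8 hy -1.6 z 6.3 along a 6.4 | F hx -3.9 hy -6.0 z 18.2 a 18.0 M [-1.67  0.43 -0.28] M.a 0.46
t: 3.88
ee_pos: [0.661, 0.1088, 0.1463]
tool_rot: [-0.531, 3.095, -0.001]
contact_force: [-1.0, -1.8, 13.3]
gripper_width: 0.0445
t=3.88 p=[0.661  0.1088 0.1463] j7=1.478 w=44.5 jawdev=-13.7 | rel hx -1.8 hy -0.9 z 6.0 along a 6.2 | F hx -1.2 hy -1.7 z 13.3 a 12.5 M [-0.82  0.03 -0.13] M.a 0.24
```

```bash
for i in 1; do python3 -m inch '[0.4,0,0,0,4, 0.4,0,0,0,8, 0.4,0,0,0,8]'; done;  python3 -c "
from h import *
st()"; python3 -m inch '[0.4,0,0,0,4, 0.4,0,0,0,8, 0.4,0,0,0,8]'; python3 -c "
from h import *
st()"
```

```text
t: 4.13
ee_pos: [0.6611, 0.1096, 0.1459]
tool_rot: [-0.314, 3.124, 0.001]
contact_force: [5.0, 2.6, 3.7]
gripper_width: 0.0436
t=4.13 p=[0.6611 0.1096 0.1459] j7=1.363 w=43.6 jawdev=-5.7 | rel hx -1.7 hy -0.1 z 5.6 along a 5.7 | F hx 5.2 hy 2.1 z 3.7 a 1.0 M [ 0.28 -0.96  0.01] M.a -0.07
t: 4.38
ee_pos: [0.661, 0.1104, 0.1458]
tool_rot: [-0.098, 3.139, 0.003]
contact_force: [4.3, 4.6, 4.9]
gripper_width: 0.0431
t=4.38 p=[0.661  0.1104 0.1458] j7=1.250 w=43.1 jawdev=2.2 | rel hx -1.7 hy 0.7 z 5.5 along a 5.6 | F hx 4.7 hy 4.1 z 4.9 a 2.3 M [ 1.51 -0.84  0.21] M.a -0.43
```

```bash
python3 -m inch '[0.4,-0.4,0,0.9,0, 0.4,-0.4,0,0.9,0]'; python3 -c "
from h import *
st()"
```

```text
t: 4.55
ee_pos: [0.6613, 0.1103, 0.1454]
tool_rot: [-0.105, 3.139, 0.003]
contact_force: [-2.0, 3.2, 13.6]
gripper_width: 0.0435
t=4.55 p=[0.6613 0.1103 0.1454] j7=1.254 w=43.5 jawdev=2.0 | rel hx -1.4 hy 0.5 z 5.1 along a 5.2 | F hx -1.7 hy 3.4 z 13.6 a 13.0 M [1.21 0.22 0.19] M.a -0.36
```

```bash
python3 -m inch '[0.4,0,0,0,4, 0.4,-0.2,0,0.4,8, 0.4,-0.2,0,0.4,8]'; python3 -c "
from h import *
st()"; python3 -m inch '[0.4,0,0,0,4, 0.4,-0.2,0,0.4,8, 0.4,-0.2,0,0.4,8]'; python3 -c "
from h import *
st()"
```

```text
t: 4.8
ee_pos: [0.6615, 0.1115, 0.1451]
tool_rot: [0.12, 3.138, 0.006]
contact_force: [-0.7, 6.0, 14.8]
gripper_width: 0.0432
t=4.80 p=[0.6615 0.1115 0.1451] j7=1.136 w=43.2 jawdev=10.2 | rel hx -1.1 hy 1.7 z 4.8 along a 4.8 | F hx -0.1 hy 6.1 z 14.8 a 13.3 M [2.19 0.03 0.58] M.a -0.43
t: 5.05
ee_pos: [0.6619, 0.1124, 0.1449]
tool_rot: [0.338, 3.122, 0.009]
contact_force: [0.2, 10.5, 14.0]
gripper_width: 0.0436
t=5.05 p=[0.6619 0.1124 0.1449] j7=1.023 w=43.6 jawdev=18.1 | rel hx -0.6 hy 2.6 z 4.6 along a 4.4 | F hx 1.3 hy 10.4 z 14.0 a 12.0 M [ 3.85 -0.22  0.77] M.a -0.98
```

```bash
cat >> h.py <<'E'
def ta(L=.18):
    from workcell import manip
    s=manip.sense();F=s["contact_force"];M=s["wrist_torque"]-np.cross([0,0,-L],F)
    print("Mtcp",M.round(2),"twist resist about a %.2f"%(M@AX))
E
python3 -m inch '[0.65,0,0,-1,0, 0.65,0.5,0,-2,-4, 0.65,1,0,-3,-10, 0.65,1,0,-3,-16, 0.65,1,0,-3,-22, 0.65,1,0,-3,-28, 0.65,1,0,-3,-33, 0.65,1,0,-3,-33]'; python3 -c "
from h import *
s,R=st();ta()
print(sh(R,G+.0075*AX-s['ee_pos']))"
```

```text
t: 5.72
ee_pos: [0.6601, 0.1091, 0.1463]
tool_rot: [0.573, -3.088, -0.001]
contact_force: [-1.7, 0.2, 0.5]
gripper_width: 0.0555
t=5.72 p=[0.6601 0.1091 0.1463] j7=1.500 w=55.5 jawdev=-15.2 | rel hx -2.7 hy -0.5 z 6.0 along a 6.6 | F hx -1.7 hy 0.3 z 0.5 a 1.1 M [0.02 0.03 0.02] M.a 0.00
Mtcp [-0.01 -0.28  0.02] twist resist about a 0.03
[ 0.5  0.7 -0.7]
```

```bash
python3 -m inch '[0.6,0.5,0.7,-0.7,0, 0.4,0.5,0.7,-0.7,0, 0.4,0.5,0.7,-0.7,0, 0.4,0.5,0.7,-0.7,0]' 25; python3 -c "
from h import *
st();ta()"; python3 -m inch '[0.4,-0.4,-0.1,0.9,0, 0.4,-0.8,-0.2,1.8,0, 0.4,-0.8,-0.2,1.8,0]';python3 -c "
from h import *
st();ta()"; 
```

```text
t: 6.05
ee_pos: [0.6599, 0.109, 0.1475]
tool_rot: [0.561, -3.091, 0.002]
contact_force: [1.1, -5.2, 1.7]
gripper_width: 0.0447
t=6.05 p=[0.6599 0.109  0.1475] j7=1.493 w=44.7 jawdev=-14.8 | rel hx -2.9 hy -0.6 z 7.2 along a 7.7 | F hx 0.6 hy -5.3 z 1.7 a 1.3 M [-1.2  -0.24 -0.03] M.a 0.51
Mtcp [-0.27 -0.05 -0.03] twist resist about a 0.09
t: 6.3
ee_pos: [0.6605, 0.109, 0.1462]
tool_rot: [0.562, -3.091, 0.002]
contact_force: [-4.9, -6.1, 13.1]
gripper_width: 0.0447
t=6.30 p=[0.6605 0.109  0.1462] j7=1.493 w=44.7 jawdev=-14.8 | rel hx -2.2 hy -0.6 z 5.9 along a 6.3 | F hx -5.5 hy -5.6 z 13.1 a 14.1 M [-1.52  1.03 -0.03] M.a 0.60
Mtcp [-0.43  0.15 -0.03] twist resist about a 0.16
```

```bash
python3 -m inch '[0.4,0,0,0,5, 0.4,-0.1,0,0.3,10, 0.4,-0.2,0,0.5,15, 0.4,-0.2,0,0.5,15]' 25; python3 -c "
from h import *
st();ta()"; python3 -m inch '[0.4,0,0,0,5, 0.4,-0.1,0,0.2,10, 0.4,-0.2,0,0.4,15, 0.4,-0.2,0,0.4,15]' ;python3 -c "
from h import *
st();ta()"; 
```

```text
t: 6.63
ee_pos: [0.6607, 0.1105, 0.1453]
tool_rot: [-0.148, 3.138, 0.001]
contact_force: [-0.3, -0.1, 2.8]
gripper_width: 0.0434
t=6.63 p=[0.6607 0.1105 0.1453] j7=1.274 w=43.4 jawdev=0.4 | rel hx -1.9 hy 0.8 z 5.0 along a 5.3 | F hx -0.3 hy -0.1 z 2.8 a 2.7 M [0.38 0.21 0.15] M.a -0.04
Mtcp [0.4  0.15 0.15] twist resist about a -0.04
t: 6.97
ee_pos: [0.6609, 0.1127, 0.1451]
tool_rot: [0.257, 3.131, 0.006]
contact_force: [-1.2, 9.9, 5.3]
gripper_width: 0.043
t=6.97 p=[0.6609 0.1127 0.1451] j7=1.063 w=43.0 jawdev=15.2 | rel hx -1.5 hy 3.0 z 4.8 along a 5.0 | F hx -0.2 hy 10.0 z 5.3 a 4.9 M [3.13 0.18 0.74] M.a -0.71
Mtcp [ 1.34 -0.03  0.74] twist resist about a 0.08
```

```bash
python3 -m inch '[0.4,-0.4,0.1,0.9,0, 0.4,-0.4,0.1,0.9,0]' 25; python3 -c "
from h import *
st();ta()"
```

```text
t: 7.13
ee_pos: [0.6613, 0.1127, 0.1442]
tool_rot: [0.248, 3.132, 0.006]
contact_force: [-2.1, 9.1, 5.1]
gripper_width: 0.0433
t=7.13 p=[0.6613 0.1127 0.1442] j7=1.068 w=43.3 jawdev=14.8 | rel hx -1.1 hy 2.9 z 3.9 along a 4.0 | F hx -1.2 hy 9.3 z 5.1 a 5.1 M [3.1  0.29 0.67] M.a -0.76
Mtcp [ 1.46 -0.1   0.67] twist resist about a -0.03
```

The last millimetre added no force, so the lugs are in the slot. I'll press to the bottom in steps.

```bash
python3 -m inch '[0.4,-0.8,0.2,1.8,0, 0.4,-1.7,0.4,3.6,0, 0.4,-1.7,0.4,3.6,0]' 30; python3 -c "
from h import *
st();ta()";  python3 -m inch '[0.4,-0.8,0.2,1.8,0, 0.4,-1.3,0.3,2.7,0, 0.4,-1.3,0.3,2.7,0]' 30; python3 -c "
from h import *
st();ta()"
```

```text
t: 7.38
ee_pos: [0.663, 0.1128, 0.1406]
tool_rot: [0.247, 3.132, 0.007]
contact_force: [-2.8, 8.9, 8.7]
gripper_width: 0.0435
t=7.38 p=[0.663  0.1128 0.1406] j7=1.069 w=43.5 jawdev=14.8 | rel hx 0.6 hy 2.9 z 0.3 along a -0.0 | F hx -1.8 hy 9.2 z 8.7 a 8.6 M [3.22 0.35 0.69] M.a -0.80
Mtcp [ 1.61 -0.14  0.69] twist resist about a -0.08
t: 7.63
ee_pos: [0.6641, 0.1126, 0.1386]
tool_rot: [-0.248, -3.132, -0.006]
contact_force: [-10.2, 6.4, 17.5]
gripper_width: 0.0431
t=7.63 p=[0.6641 0.1126 0.1386] j7=1.069 w=43.1 jawdev=14.9 | rel hx 1.7 hy 2.5 z -1.7 along a -2.3 | F hx -9.5 hy 7.4 z 17.5 a 19.9 M [2.46 1.68 0.51] M.a -0.69
Mtcp [ 1.31 -0.16  0.51] twist resist about a -0.11
```

```bash
python3 -m inch '[0.4,-0.2,0,0.5,0, 0.4,-0.4,0.1,0.9,0, 0.4,-0.4,0.1,0.9,0]' 30; python3 - <<'E'
from h import *
st();ta()
from workcell import manip
o=[]
for n in ("scene",):
    f=manip.grab_frame(n); np.savez(f"pics/{n}3.npz",**f); 
    x0,y0=(330,190)
    o.append(cv2.resize(f["pixels"][y0:y0+75,x0:x0+75][:,:,::-1],(400,400),interpolation=cv2.INTER_CUBIC))
    o.append(cv2.resize(load("scene1")["pixels"][y0:y0+75,x0:x0+75][:,:,::-1],(400,400),interpolation=cv2.INTER_CUBIC))
cv2.imwrite("pics/z3.png",np.hstack(o)); st()
E
```

```text
t: 7.88
ee_pos: [0.6643, 0.1126, 0.1382]
tool_rot: [-0.248, -3.131, -0.006]
contact_force: [-14.5, 6.4, 26.2]
gripper_width: 0.0431
t=7.88 p=[0.6643 0.1126 0.1382] j7=1.069 w=43.1 jawdev=14.9 | rel hx 1.9 hy 2.5 z -2.1 along a -2.7 | F hx -13.8 hy 7.8 z 26.2 a 29.6 M [2.36 2.7  0.53] M.a -0.67
Mtcp [1.21 0.09 0.53] twist resist about a -0.05
t=7.93 p=[0.6643 0.1126 0.1383] j7=1.069 w=43.0 jawdev=14.9 | rel hx 1.9 hy 2.5 z -2.0 along a -2.7 | F hx -11.8 hy 7.9 z 26.8 a 29.2 M [2.35 2.63 0.56] M.a -0.64
```

View pics/z3.png

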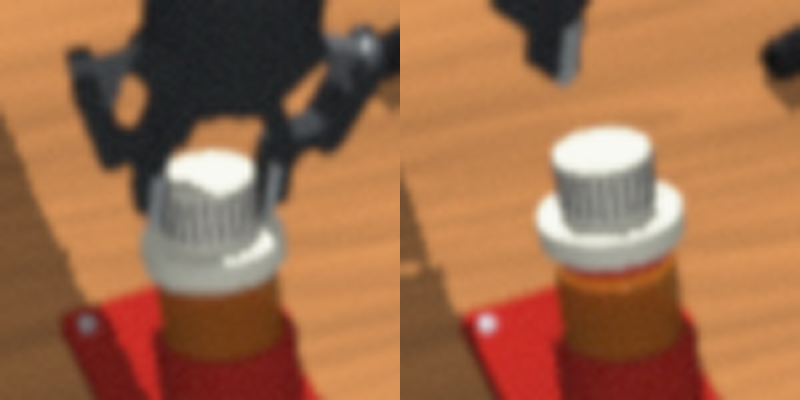

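The left crop shows the cap down with the red band covered. The lugs are at the bottom of the slot, but the jaws are near the end of their stroke. I'll let the cap rise, wind the jaws back, regrip in the same slot and take a full stroke.

```bash
python3 -m inch '[0.4,1.5,-0.4,-3.2,0, 0.4,3,-0.8,-6.3,0, 0.4,4.4,-1.1,-9.3,0, 0.7,4.4,-1.1,-9.3,0, 0.7,4.4,-1.1,-9.3,0, 0.7,4.4,-1.1,-9.3,-6, 0.7,4.4,-1.1,-9.3,-13, 0.7,4.4,-1.1,-9.3,-20, 0.7,4.4,-1.1,-9.3,-27, 0.7,4.4,-1.1,-9.3,-34]'; python3 -m inch '[0.7,0,0,0,-3, 0.7,0,0,0,-3, 0.7,0,0,0,-3]';  python3 -c "
from h import *
s,R=st();ta()
print(sh(R,G+.0075*AX-s['ee_pos']), R.T@-AX)"
```

```text
t: 8.77
ee_pos: [0.6603, 0.1093, 0.1454]
tool_rot: [0.682, -3.066, 0.001]
contact_force: [-1.5, -0.5, -0.1]
gripper_width: 0.0596
t: 9.02
ee_pos: [0.6603, 0.1091, 0.1456]
tool_rot: [0.749, -3.05, 0.001]
contact_force: [-1.2, -1.4, 1.2]
gripper_width: 0.0596
t=9.02 p=[0.6603 0.1091 0.1456] j7=1.593 w=59.6 jawdev=-21.8 | rel hx -2.4 hy -0.5 z 5.3 along a 5.8 | F hx -1.3 hy -1.2 z 1.2 a 1.6 M [-0.49  0.11 -0.01] M.a 0.20
Mtcp [-0.24 -0.1  -0.01] twist resist about a 0.11
[ 0.6  0.8 -1.5] [-0.40772269 -0.1624151   0.89854524]
```

```bash
python3 -m inch '[0.7,0.6,0.9,-2.0,0, 0.4,0.6,0.9,-2.0,0, 0.4,0.6,0.9,-2.0,0, 0.4,0.6,0.9,-2.0,0, 0.4,0.6,0.9,-2.0,0]' 30; python3 -c "
from h import *
st();ta()"; python3 -m inch '[0.4,-0.8,-0.3,1.8,0, 0.4,-1.6,-0.6,3.6,0, 0.4,-1.6,-0.6,3.6,0]';python3 -c "
from h import *
st();ta()"; 
```

```text
t: 9.43
ee_pos: [0.6602, 0.1089, 0.1483]
tool_rot: [-0.748, 3.05, -0.004]
contact_force: [3.9, -7.8, 3.4]
gripper_width: 0.0455
t=9.43 p=[0.6602 0.1089 0.1483] j7=1.592 w=45.5 jawdev=-21.8 | rel hx -2.5 hy -0.7 z 8.0 along a 8.3 | F hx 3.1 hy -8.2 z 3.4 a 1.7 M [-1.51 -0.9  -0.  ] M.a 0.70
Mtcp [-0.1 -0.2 -0. ] twist resist about a 0.05
t: 9.68
ee_pos: [0.662, 0.1091, 0.1447]
tool_rot: [-0.748, 3.05, -0.004]
contact_force: [3.9, -7.6, 7.2]
gripper_width: 0.0458
t=9.68 p=[0.662  0.1091 0.1447] j7=1.593 w=45.8 jawdev=-21.8 | rel hx -0.8 hy -0.7 z 4.4 along a 4.3 | F hx 3.1 hy -8.0 z 7.2 a 5.1 M [-1.64 -0.67 -0.02] M.a 0.73
Mtcp [-0.26  0.02 -0.02] twist resist about a 0.10
```

```bash
python3 -m inch '[0.4,-1,-0.4,2.2,0, 0.4,-2,-0.8,4.4,0, 0.4,-3.1,-1.2,6.7,0, 0.4,-3.3,-1.3,7.2,0, 0.4,-3.3,-1.3,7.2,0]' 30; python3 -c "
from h import *
st();ta()"
```

```text
t: 10.1
ee_pos: [0.6657, 0.1088, 0.1383]
tool_rot: [-0.747, 3.049, -0.006]
contact_force: [0.3, -11.1, 15.1]
gripper_width: 0.0452
t=10.10 p=[0.6657 0.1088 0.1383] j7=1.594 w=45.2 jawdev=-21.7 | rel hx 2.9 hy -1.4 z -2.0 along a -3.0 | F hx -0.9 hy -11.0 z 15.1 a 13.9 M [-2.81 -0.21 -0.34] M.a 0.93
Mtcp [-0.82 -0.16 -0.34] twist resist about a 0.06
```

```bash
python3 -m inch '[0.4,-0.2,-0.1,0.5,0, 0.4,-0.2,-0.1,0.5,4, 0.4,-0.3,-0.1,0.8,8, 0.4,-0.3,-0.1,0.8,8]' 30; python3 -c "
from h import *
st();ta()"
```

```text
t: 10.43
ee_pos: [0.6659, 0.1096, 0.1376]
tool_rot: [-0.526, 3.095, -0.004]
contact_force: [-0.7, -8.1, 14.3]
gripper_width: 0.0441
t=10.43 p=[0.6659 0.1096 0.1376] j7=1.474 w=44.1 jawdev=-13.5 | rel hx 3.1 hy -0.6 z -2.7 along a -3.8 | F hx -1.5 hy -8.0 z 14.3 a 13.5 M [-2.15 -0.11 -0.17] M.a 0.79
Mtcp [-0.7  -0.23 -0.17] twist resist about a 0.17
```

```bash
python3 -m inch '[0.4,-0.2,0,0.5,4, 0.4,-0.4,-0.1,0.9,8, 0.4,-0.4,-0.1,0.9,8]' 30; python3 -c "
from h import *
st();ta()"; python3 -m inch '[0.4,-0.2,0,0.4,4, 0.4,-0.3,0,0.6,8, 0.4,-0.3,0,0.6,8]' 30; python3 -c "
from h import *
st();ta()"
```

```text
t: 10.68
ee_pos: [0.6664, 0.11, 0.1367]
tool_rot: [-0.309, 3.123, -0.003]
contact_force: [1.6, -6.2, 13.5]
gripper_width: 0.0434
t=10.68 p=[0.6664 0.11   0.1367] j7=1.359 w=43.4 jawdev=-5.5 | rel hx 3.7 hy -0.3 z -3.6 along a -4.8 | F hx 1.0 hy -6.3 z 13.5 a 11.7 M [-1.53 -0.34 -0.11] M.a 0.59
Mtcp [-0.41 -0.05 -0.11] twist resist about a 0.09
t: 10.93
ee_pos: [0.6665, 0.1112, 0.1362]
tool_rot: [-0.092, 3.137, 0.0]
contact_force: [-1.5, -1.8, 15.3]
gripper_width: 0.043
t=10.93 p=[0.6665 0.1112 0.1362] j7=1.245 w=43.0 jawdev=2.4 | rel hx 3.9 hy 0.9 z -4.1 along a -5.4 | F hx -1.7 hy -1.7 z 15.3 a 14.5 M [-0.13 -0.09  0.2 ] M.a 0.24
Mtcp [ 0.2  -0.36  0.2 ] twist resist about a 0.10
```

```bash
python3 -m inch '[0.4,-0.1,0,0.2,4, 0.4,-0.2,0,0.4,8, 0.4,-0.2,0,0.4,8]' 30; python3 -c "
from h import *
st();ta()"; python3 -m inch '[0.4,-0.1,0,0.2,4, 0.4,-0.2,0,0.4,8, 0.4,-0.2,0,0.4,8]' 30; python3 -c "
from h import *
st();ta()"
```

```text
t: 11.18
ee_pos: [0.6667, 0.1123, 0.1358]
tool_rot: [0.126, 3.136, 0.003]
contact_force: [0.1, 1.9, 12.6]
gripper_width: 0.043
t=11.18 p=[0.6667 0.1123 0.1358] j7=1.131 w=43.0 jawdev=10.4 | rel hx 4.2 hy 2.0 z -4.5 along a -5.9 | F hx 0.3 hy 1.9 z 12.6 a 11.2 M [ 1.26 -0.18  0.44] M.a -0.15
Mtcp [ 0.92 -0.16  0.44] twist resist about a 0.00
t: 11.43
ee_pos: [0.6671, 0.1135, 0.1357]
tool_rot: [0.342, 3.119, 0.007]
contact_force: [0.8, 7.2, 13.0]
gripper_width: 0.0432
t=11.43 p=[0.6671 0.1135 0.1357] j7=1.018 w=43.2 jawdev=18.3 | rel hx 4.8 hy 3.2 z -4.6 along a -6.3 | F hx 1.5 hy 7.1 z 13.0 a 11.0 M [ 3.05 -0.48  0.84] M.a -0.55
Mtcp [ 1.75 -0.34  0.84] twist resist about a 0.00
```

```bash
python3 -m inch '[0.4,0.4,-0.1,-0.8,0, 0.7,0.8,-0.3,-1.8,0, 0.7,1.3,-0.4,-2.7,0, 0.7,1.3,-0.4,-2.7,-6, 0.7,1.3,-0.4,-2.7,-13, 0.7,1.3,-0.4,-2.7,-20, 0.7,1.3,-0.4,-2.7,-27, 0.7,1.3,-0.4,-2.7,-34, 0.7,1.3,-0.4,-2.7,-40,0.7,1.3,-0.4,-2.7,-40]'; python3 - <<'E'
from h import *
s,R=st();ta()
print(sh(R,G-.004*AX-s['ee_pos']), R.T@-AX)
from workcell import manip
o=[]
for n in ("scene",):
    f=manip.grab_frame(n); np.savez(f"pics/{n}4.npz",**f); 
    x0,y0=(330,190)
    o.append(cv2.resize(f["pixels"][y0:y0+75,x0:x0+75][:,:,::-1],(400,400),interpolation=cv2.INTER_CUBIC))
    o.append(cv2.resize(load("scene3")["pixels"][y0:y0+75,x0:x0+75][:,:,::-1],(400,400),interpolation=cv2.INTER_CUBIC))
cv2.imwrite("pics/z4.png",np.hstack(o))
E
```

```text
t: 12.27
ee_pos: [0.6649, 0.1097, 0.1372]
tool_rot: [0.76, -3.048, 0.002]
contact_force: [-3.0, -4.8, 9.8]
gripper_width: 0.0599
t=12.27 p=[0.6649 0.1097 0.1372] j7=1.599 w=59.9 jawdev=-22.2 | rel hx 2.1 hy -0.4 z -3.1 along a -3.8 | F hx -3.4 hy -4.5 z 9.8 a 10.3 M [-1.28  0.44 -0.19] M.a 0.37
Mtcp [-0.42 -0.09 -0.19] twist resist about a 0.01
[0.2 0.6 0.4] [-0.40622417 -0.16432185  0.89887722]
```

View pics/z4.png

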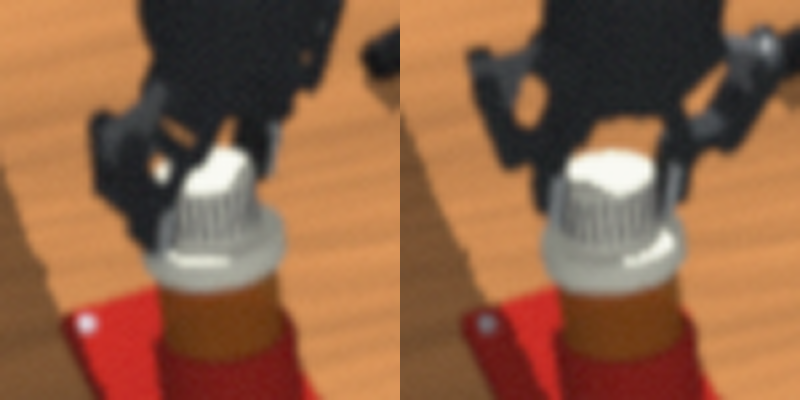

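```bash
python3 -m inch '[0.7,0,0,-4,0, 0.7,0,0,-8,0, 0.7,0,0,-10,0, 0.7,0,0,-10,0]'; python3 - <<'E'
from h import *
s,R=st();ta()
print(sh(R,G-.004*AX-s['ee_pos']), R.T@-AX)
from workcell import manip
o=[]
for n in ("scene",):
    f=manip.grab_frame(n); np.savez(f"pics/{n}5.npz",**f); 
    x0,y0=(330,190)
    o.append(cv2.resize(f["pixels"][y0:y0+75,x0:x0+75][:,:,::-1],(400,400),interpolation=cv2.INTER_CUBIC))
    o.append(cv2.resize(load("scene3")["pixels"][y0:y0+75,x0:x0+75][:,:,::-1],(400,400),interpolation=cv2.INTER_CUBIC))
cv2.imwrite("pics/z5.png",np.hstack(o))
E
```

```text
t: 12.65
ee_pos: [0.6649, 0.1111, 0.1473]
tool_rot: [-0.752, 3.05, 0.0]
contact_force: [-0.6, -0.9, 0.4]
gripper_width: 0.0598
t=12.65 p=[0.6649 0.1111 0.1473] j7=1.598 w=59.8 jawdev=-21.9 | rel hx 2.3 hy 1.0 z 7.0 along a 5.3 | F hx -0.7 hy -0.9 z 0.4 a 0.7 M [ 0.04 -0.01  0.  ] M.a -0.01
Mtcp [ 0.21 -0.12  0.  ] twist resist about a -0.08
[ 0.9 -0.7 10.6] [-0.40604401 -0.16334377  0.89913685]
```

View pics/z5.png

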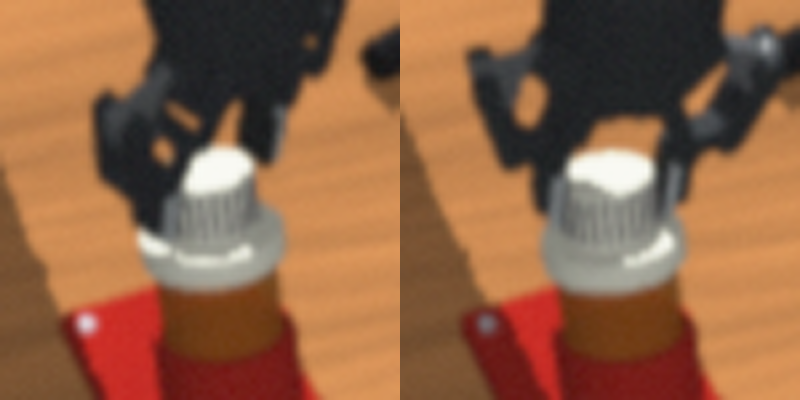

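```bash
python3 -c "
from h import *
s,R=st()
print(sh(R,G-.0015*AX-s['ee_pos']))"; python3 -m inch '[0.7,0.3,-0.8,3,0, 0.7,0.5,-0.8,6,0, 0.7,0.5,-0.8,7.5,0, 0.5,0.5,-0.8,7.5,0, 0.4,0.5,-0.8,7.5,0, 0.4,0.5,-0.8,7.5,0]' 30;  python3 -c "
from h import *
s,R=st();ta()"
```

```text
t=12.70 p=[0.6648 0.1111 0.1469] j7=1.598 w=59.7 jawdev=-21.9 | rel hx 2.2 hy 0.9 z 6.6 along a 5.0 | F hx 0.5 hy -0.4 z -0.9 a -1.0 M [ 0.05 -0.    0.01] M.a -0.02
[ 1.8 -0.3  8. ]
t: 13.2
ee_pos: [0.665, 0.1087, 0.1396]
tool_rot: [-0.75, 3.05, -0.003]
contact_force: [0.1, -5.0, 7.3]
gripper_width: 0.0452
t=13.20 p=[0.665  0.1087 0.1396] j7=1.596 w=45.2 jawdev=-21.8 | rel hx 2.1 hy -1.4 z -0.7 along a -1.6 | F hx -0.4 hy -4.9 z 7.3 a 6.8 M [-1.41  0.07 -0.15] M.a 0.47
Mtcp [-0.52  0.08 -0.15] twist resist about a 0.08
```

```bash
python3 -m inch '[0.4,-0.5,-0.2,1.1,0, 0.4,-0.7,-0.3,1.6,0, 0.4,-0.7,-0.3,1.6,4, 0.4,-0.8,-0.3,2.0,8,0.4,-0.8,-0.3,2.0,8]' 30; python3 -c "
from h import *
st();ta()"; python3 -m inch '[0.4,-0.2,0,0.5,4, 0.4,-0.3,-0.1,0.7,8, 0.4,-0.3,-0.1,0.7,8]' 30; python3 -c "
from h import *
st();ta()"
```

```text
t: 13.62
ee_pos: [0.6658, 0.1095, 0.1378]
tool_rot: [-0.529, 3.096, -0.002]
contact_force: [-1.7, -4.1, 9.5]
gripper_width: 0.0448
t=13.62 p=[0.6658 0.1095 0.1378] j7=1.476 w=44.8 jawdev=-13.6 | rel hx 3.0 hy -0.7 z -2.5 along a -3.6 | F hx -2.1 hy -3.9 z 9.5 a 9.5 M [-0.95  0.34 -0.11] M.a 0.30
Mtcp [-0.21  0.03 -0.11] twist resist about a -0.01
t: 13.87
ee_pos: [0.6662, 0.11, 0.1372]
tool_rot: [-0.312, 3.125, -0.0]
contact_force: [-1.6, -1.5, 10.5]
gripper_width: 0.0434
t=13.87 p=[0.6662 0.11   0.1372] j7=1.361 w=43.4 jawdev=-5.6 | rel hx 3.5 hy -0.2 z -3.1 along a -4.3 | F hx -1.8 hy -1.4 z 10.5 a 10.2 M [-0.31  0.19 -0.04] M.a 0.09
Mtcp [-0.03 -0.1  -0.04] twist resist about a -0.02
```

```bash
python3 -m inch '[0.4,-0.4,0,0.8,2, 0.4,-0.5,0,1.1,6, 0.4,-0.5,0,1.1,8, 0.4,-0.5,0,1.1,8]' 30; python3 -c "
from h import *
st();ta()"; python3 -m inch '[0.4,-0.2,0,0.4,4, 0.4,-0.3,0,0.6,8, 0.4,-0.3,0,0.6,8]' 30; python3 -c "
from h import *
st();ta()"
```

```text
t: 14.2
ee_pos: [0.6666, 0.1111, 0.1362]
tool_rot: [-0.098, 3.139, 0.002]
contact_force: [-1.9, 2.6, 9.8]
gripper_width: 0.0432
t=14.20 p=[0.6666 0.1111 0.1362] j7=1.249 w=43.2 jawdev=2.2 | rel hx 4.0 hy 0.8 z -4.1 along a -5.4 | F hx -1.6 hy 2.8 z 9.8 a 9.5 M [1.04 0.22 0.29] M.a -0.20
Mtcp [ 0.57 -0.11  0.29] twist resist about a 0.02
t: 14.45
ee_pos: [0.6669, 0.1122, 0.1358]
tool_rot: [0.123, 3.138, 0.005]
contact_force: [-2.7, 6.1, 10.7]
gripper_width: 0.0428
t=14.45 p=[0.6669 0.1122 0.1358] j7=1.133 w=42.8 jawdev=10.3 | rel hx 4.5 hy 1.9 z -4.5 along a -6.0 | F hx -2.1 hy 6.4 z 10.7 a 10.5 M [2.4  0.25 0.67] M.a -0.45
Mtcp [ 1.29 -0.23  0.67] twist resist about a 0.05
```

```bash
python3 -m inch '[0.4,-0.4,0.1,0.9,0, 0.4,-0.7,0.1,1.5,0, 0.4,-0.7,0.1,1.5,0]' 30; python3 -c "
from h import *
st();ta()"; python3 -m inch '[0.4,-0.1,0,0.2,4, 0.4,-0.2,0,0.4,8, 0.4,-0.2,0,0.4,8]' 30; python3 -c "
from h import *
st();ta()"
```

```text
t: 14.7
ee_pos: [0.6674, 0.1123, 0.1349]
tool_rot: [0.116, 3.138, 0.005]
contact_force: [-8.2, 5.7, 23.7]
gripper_width: 0.043
t=14.70 p=[0.6674 0.1123 0.1349] j7=1.137 w=43.0 jawdev=10.0 | rel hx 4.9 hy 1.9 z -5.4 along a -7.0 | F hx -7.6 hy 6.5 z 23.7 a 24.6 M [2.15 1.75 0.67] M.a -0.42
Mtcp [1.12 0.27 0.67] twist resist about a 0.10
t: 14.95
ee_pos: [0.6677, 0.1136, 0.1348]
tool_rot: [0.34, 3.122, 0.009]
contact_force: [-8.5, 11.1, 24.5]
gripper_width: 0.0432
t=14.95 p=[0.6677 0.1136 0.1348] j7=1.020 w=43.2 jawdev=18.2 | rel hx 5.4 hy 3.2 z -5.5 along a -7.3 | F hx -7.3 hy 11.9 z 24.5 a 25.3 M [3.87 1.52 1.24] M.a -0.64
Mtcp [ 1.87 -0.01  1.24] twist resist about a 0.30
```

```bash
python3 -m inch '[0.4,0,0,0,3, 0.4,0,0,0.1,6, 0.4,0,0,0.1,6]' 30; python3 -c "
from h import *
st();ta()"
```

```text
t: 15.2
ee_pos: [0.6679, 0.1144, 0.135]
tool_rot: [0.5, 3.1, 0.011]
contact_force: [-8.2, 11.8, 26.9]
gripper_width: 0.0429
t=15.20 p=[0.6679 0.1144 0.135 ] j7=0.936 w=42.9 jawdev=24.1 | rel hx 5.6 hy 4.0 z -5.3 along a -7.2 | F hx -7.0 hy 12.5 z 26.9 a 27.2 M [4.82 1.34 1.63] M.a -0.70
Mtcp [ 2.7  -0.14  1.63] twist resist about a 0.29
```

```bash
python3 -m inch '[0.75,0,0,0,0, 0.75,0.4,-0.2,-1,0, 0.75,1,-0.5,-4,0, 0.75,1.5,-0.7,-8,0, 0.75,1.5,-0.7,-13,0, 0.75,1.5,-0.7,-14,0, 0.75,1.5,-0.7,-14,0]' ; python3 - <<'E'
from h import *
s,R=st();ta()
from workcell import manip
f=manip.grab_frame("scene"); np.savez("pics/scene6.npz",**f)
x0,y0=(345,205)
cv2.imwrite("pics/z6.png",np.hstack([cv2.resize(load(n)["pixels"][y0:y0+60,x0:x0+45][:,:,::-1],(262,350),interpolation=cv2.INTER_CUBIC) for n in ("scene6","scene5","scene3")]))
for n in ("scene1","scene3","scene5","scene6"):
    p=load(n)["pixels"].astype(int)
    print(n,p[236:256,368:376,2].mean(1).round().astype(int).tolist()) # blue along vial axis: skirt light->amber dark
E
```

```text
t: 15.78
ee_pos: [0.6661, 0.1099, 0.1471]
tool_rot: [0.5, 3.101, 0.0]
contact_force: [-0.0, 0.8, -0.1]
gripper_width: 0.0639
t=15.78 p=[0.6661 0.1099 0.1471] j7=0.940 w=63.9 jawdev=24.1 | rel hx 3.4 hy -0.3 z 6.8 along a 4.6 | F hx 0.1 hy 0.8 z -0.1 a -0.2 M [0.03 0.01 0.01] M.a -0.00
Mtcp [-0.12  0.01  0.01] twist resist about a 0.06
scene1 [168, 157, 152, 133, 92, 49, 32, 35, 33, 24, 22, 21, 21, 21, 21, 20, 22, 20, 20, 21]
scene3 [145, 153, 166, 168, 158, 156, 154, 144, 112, 65, 31, 24, 21, 21, 20, 22, 21, 22, 22, 21]
scene5 [154, 172, 194, 186, 164, 156, 148, 122, 78, 38, 24, 22, 21, 22, 22, 23, 21, 21, 22, 20]
scene6 [149, 152, 153, 155, 156, 150, 129, 89, 48, 25, 23, 20, 21, 21, 20, 22, 20, 20, 21, 21]
```

View pics/z6.png

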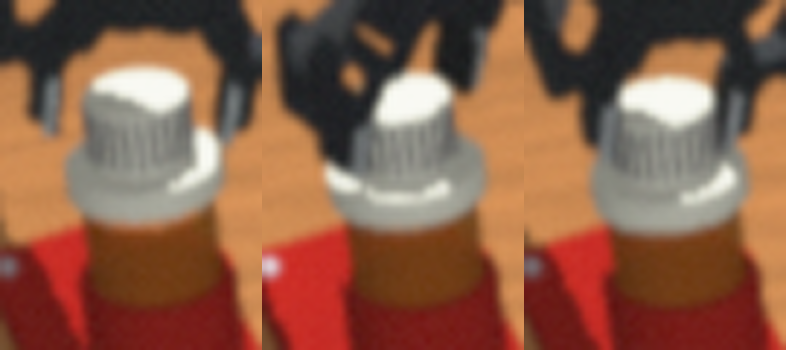

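The jaws are off. The skirt's lower edge is at row 240.05 loose, 244.45 at the bottom, 243.7 under the hump and now 243.0, which is about 7.6 mm down and matches the lock pocket. I'll lift away and look again.

```bash
python3 -m inch '[1,0,0,-8,0, 1,0,0,-30,0, 1,0,0,-60,0, 1,0,0,-90,0, 1,0,0,-110,0, 1,0,0,-115,0, 1,0,0,-115,0, 1,0,0,-115,0]' ; python3 - <<'E'
from h import *
s,R=st()
from workcell import manip
f=manip.grab_frame("scene"); np.savez("pics/scene7.npz",**f)
x0,y0=(345,205)
cv2.imwrite("pics/z7.png",np.hstack([cv2.resize(load(n)["pixels"][y0:y0+60,x0:x0+45][:,:,::-1],(262,350),interpolation=cv2.INTER_CUBIC) for n in ("scene7","scene6","scene1")]))
e={}
for n in ("scene1","scene3","scene5","scene6","scene7"):
    p=load(n)["pixels"].astype(float)[236:256,364:380,2]
    r=[]
    for c in range(p.shape[1]):
        i=np.where((p[:-1,c]>=90)&(p[1:,c]<90))[0][-1]; r.append(236+i+(p[i,c]-90)/(p[i,c]-p[i+1,c]))
    e[n]=np.mean(r)
print({k:(round(v,2),round((v-e["scene1"])/(e["scene3"]-e["scene1"])*11.5,1)) for k,v in e.items()})
# drum top front edge rows: drum top bright
h0,h7=load("scene1")["pixels"],load("scene7")["pixels"]
for n,im in (("1",h0),("7",h7)):
    w=((im[205:235,350:390].min(2)>190)).astype(np.uint8)
    nn,l,stt,c=cv2.connectedComponentsWithStats(w); print(n,stt[1:].tolist(),c[1:].round(2).tolist())
E
```

```text
t: 16.5
ee_pos: [0.6656, 0.1098, 0.2612]
tool_rot: [-0.5, -3.101, 0.001]
contact_force: [-0.2, -0.9, -0.0]
gripper_width: 0.0852
t=16.50 p=[0.6656 0.1098 0.2612] j7=0.962 w=85.2 jawdev=24.1 | rel hx 2.9 hy -0.4 z 120.9 along a 107.4 | F hx -0.3 hy -0.9 z -0.0 a 0.1 M [-0.01  0.02 -0.07] M.a -0.06
{'scene1': (np.float64(239.69), np.float64(0.0)), 'scene3': (np.float64(244.15), np.float64(11.5)), 'scene5': (np.float64(243.41), np.float64(9.6)), 'scene6': (np.float64(242.59), np.float64(7.5)), 'scene7': (np.float64(242.58), np.float64(7.5))}
1 [[9, 9, 18, 9, 118], [22, 20, 11, 10, 42], [6, 22, 15, 8, 39]] [[17.17, 12.87], [28.1, 24.74], [9.95, 26.56]]
7 [[10, 12, 17, 8, 96], [27, 23, 6, 7, 25]] [[18.66, 15.07], [30.0, 26.12]]
```

View pics/z7.png

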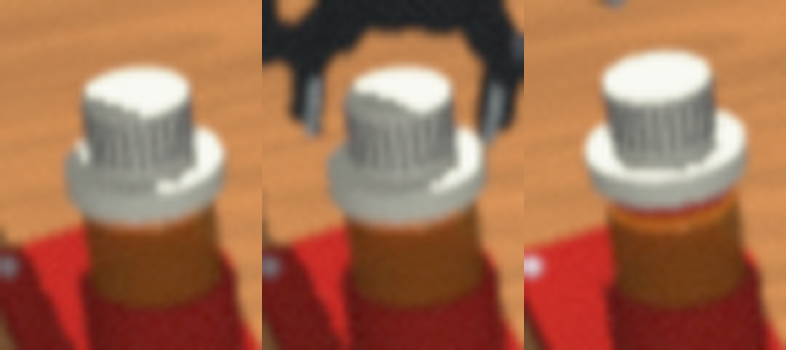

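The cap, with the jaws well clear, sits 7.5 mm below its loose height with the band covered. It hasn't moved since the previous picture, so I'll hand the job in.

```bash
python3 -c "
from workcell import manip
print(manip.finish_job())"
```

```text
the job is handed in; nothing more can be done
None
```

The white cap is locked down over the red band, and I handed the job in at about 16.5 s of the 70 s.

**What I did:** The moves cannot tilt the tool, so I gripped the drum with a vertical tool, jaws set across the lean. I pressed along the vial's axis and twisted clockwise in strokes of about 30 to 45°. The lugs dropped through on the second stroke. The third took them under the hump, where the cap stayed down when released. The fourth ran until resistance rose, and then I let go.

**Last checks:**
- **Cap height:** the skirt edge measures 7.5 mm below its loose height in two pictures, one just after release and one after lifting away. On the same scale, the hump position read 9.6 mm. The red band is covered.
- **Robot clear:** the jaws are open, about 107 mm above the cap along its axis, with the force reading near zero.
- **Forces:** the pressing force along the axis stayed at or below about 30 N in every reading.

**Less certain:**
- **Stop not clearly felt:** my estimate of twist at the stop was only about 0.3 N m and levelled off as the pads slipped. I judged the lock from the cap's height instead.
- **Possible drag:** after the third stroke a fingertip pressed on the shoulder with about 10 N while the jaws turned back. The cap still held under the hump.
- **Bystanders and grey holder:** I did not measure them again at the end. All gripper moves stayed over the red holder or in free space, and I saw no unexpected contact force.

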